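# Change over the vial shaker

### The job

Change over the vial shaker: swing its keeper bar up out of the way, pull the finished holder with the white caps off its post and stand it in the round tray, and put every other vial holder that waits on the bench onto a post of its own, any free one, sliding it down past the sprung balls until it clicks and sits flat on the platform. When all that is done, swing the keeper bar down over the holders until it snaps shut. Keep the holders upright and leave the other things on the bench as they are.

Things in the scene. Friction and masses are not known exactly. Their poses are not given: they have to be found in the camera images.
- shaker: Platform shaker, fixed: white housing 300 x 450 x 63 mm, controls on the robot's side; aluminium platform, top 85 mm above the bench. Origin on the bench; x away from the robot, y along the row of 4 steel posts (x 0, y -138, -46, 46, 138 mm). Fixed end brackets at x 0, y +-213 mm, 215 mm high; keeper hinge uprights at x 100, y +-184 mm, 209 mm high (all heights above the bench).
- post1 (a point): Foot of post 1 (post 1 has the lowest y in the shaker's frame): point on the post's axis at the platform's top, axes as the shaker's. 18 mm round rod, 64 mm high, the last 12 mm tapering to 8 mm. Two brass balls, sprung, stand 4 mm out of its +y and -y sides, centres 24 mm above the platform.
- post2 (a point): Foot of post 2 (post 1 has the lowest y in the shaker's frame): point on the post's axis at the platform's top, axes as the shaker's. Same as post 1. A holder lowered over a post stops on the balls, its underside about 30 mm above the platform; pushed down with about 10 to 20 N it passes them; let go halfway it may stick there.
- post3 (a point): Foot of post 3 (post 1 has the lowest y in the shaker's frame): point on the post's axis at the platform's top, axes as the shaker's. Same as post 1. Once past the balls the holder snaps down the last few mm; they click out over the step in its bore and it rests flat on the platform. Pulling it off takes about 15 to 25 N.
- post4 (a point): Foot of post 4 (post 1 has the lowest y in the shaker's frame): point on the post's axis at the platform's top, axes as the shaker's. Same as post 1. With a holder fully home, its origin coincides with this point and its top is 190 mm above the bench.
- holder1: Waiting vial holder, blue caps, about 0.3 kg, round (yaw is free); may be absent (None). Dark blue puck 84 mm across, 17 thick, with six capped vials in a ring (tops at 56 mm) round an aluminium sleeve: 37 mm outside, closed flat top at 105 mm; grip its top 40 mm. Bore from below: 20.5 mm for 17 mm, then 29 mm to 67 mm. Origin: centre of the underside, z up.
- holder2: Waiting vial holder, red caps, about 0.3 kg, round (yaw is free); may be absent (None). Dark blue puck 84 mm across, 17 thick, with six capped vials in a ring (tops at 56 mm) round an aluminium sleeve: 37 mm outside, closed flat top at 105 mm; grip its top 40 mm. Bore from below: 20.5 mm for 17 mm, then 29 mm to 67 mm. Origin: centre of the underside, z up.
- holder3: Waiting vial holder, yellow caps, about 0.3 kg, round (yaw is free); may be absent (None). Dark blue puck 84 mm across, 17 thick, with six capped vials in a ring (tops at 56 mm) round an aluminium sleeve: 37 mm outside, closed flat top at 105 mm; grip its top 40 mm. Bore from below: 20.5 mm for 17 mm, then 29 mm to 67 mm. Origin: centre of the underside, z up.
- finished: The finished vial holder, white caps, about 0.3 kg, round (yaw is free), starts clicked home on post 2. Dark blue puck 84 mm across, 17 thick, with six capped vials in a ring (tops at 56 mm) round an aluminium sleeve: 37 mm outside, closed flat top at 105 mm; grip its top 40 mm. Bore from below: 20.5 mm for 17 mm, then 29 mm to 67 mm. Origin: centre of the underside, z up.
- tray_in (a point): Round grey set-down tray for the finished holder, fixed to the bench, 116 mm across, rim 18 mm high, inside 106 mm across at the floor. This point is the centre of its inner floor, 4 mm above the bench.
- keeper (a joint): Angle of the hinged keeper bar, rad: 0 shut (level, right over the posts, 4 mm above the tops of seated holders), growing as it swings up and away from the robot, 1.8 fully open (leaning back). Stiff hinge, stays where left, takes 1 to 5 N at the bar. At 0.2 to 0.1 rad it meets a sprung ball in the +y end bracket: 5 to 15 N down to snap shut. A holder not home blocks it.
- keeper_grip (a point): Middle of the keeper bar's red grip: round sleeve 20 mm in diameter, 50 mm long, on a 12 mm steel bar 400 mm long along the shaker's y, carried by an arm at each end, 100 mm from the hinge axis. Shut, its axis is 200 mm above the bench, midway between posts 2 and 3. Its axes turn with the bar; shut, they are parallel with the shaker's.
- keeper_hinge (a point): Point on the keeper's hinge axis opposite the grip: 100 mm beyond the row of posts (shaker +x), 200 mm above the bench. The axis runs along the shaker's y; with angle a the grip lies 100 cos(a) mm to the robot's side of it (shaker -x) and 100 sin(a) mm above it.
- dropper: Bystander: small amber glass dropper bottle with a black cap, 31 mm across, 55 mm tall, often standing among the holders. Origin at the centre of its underside.
- amber1: Bystander: amber reagent bottle with a white cap, 52 mm across, 110 mm tall. Origin at the centre of its underside.
- amber2: Bystander: amber reagent bottle with a blue cap, 60 mm across, 125 mm tall. Origin at the centre of its underside.
- reader: Bystander: black handheld reader with a small screen, 75 x 155 x 30 mm, lying on the bench. Origin at the centre of its underside.
- tipbox: Bystander: blue pipette-tip box with a pale lid, 82 x 118 x 62 mm. Origin at the centre of its underside.

How it is judged:
By the outcome, as a careful person would: the job done as asked, in the order asked, and still so for the second after the job is handed in, with the robot touching nothing.
Of holder1, holder2, holder3 only 2 to 3 are there at a start; the rules pass over those that are not, and their reading is None.
At some moment in a run one of holder1, holder2, holder3 may be knocked a few centimetres aside while the robot is not near it.
It also fails if it takes over 210 s, if anything falls off the work surface, if the arm or the gripper's body presses on something with over 40 N, if the wrist force passes 120 N, or if a joint passes its speed limit or range.

### The arm

A 6-joint arm with a two-finger parallel gripper is mounted at the origin on the work surface. World frame = base frame: x ahead of the robot, y to its left, z up, the work surface at z = 0. Lengths are in m, angles in rad, forces in N, time in s.
With the tool pointing down it reaches from about 0.275 to 1 m from the base axis. Payload 8.4 kg.
Tool frame: the origin (TCP) lies on the centre line of the jaws, within the pads' length; the fingertips stand 17 mm ahead of it and the grasp point (between the pads) lies 2 mm behind it (bot.tcp_to_tips is the y of the fingertips in the tool frame, in m); y points along the fingers, z is the direction in which the jaws open and shut, and the axes are right-handed (so a half turn about y gives the same grasp; the last joint's range is limited). The gripper opens to 85 mm and grips with 20 to 120 N. Pads are 22 mm wide; open, the fingers measure 114 mm over their backs; the gripper's body (76 mm by 85 mm) begins 54 mm behind the grasp point. The pads swing forward as they close: fully open they stand 13 mm farther back than shut.
Start: joints at [-1.177, 0.353, 1.633, -0, 1.155, -0.002], TCP at [0.241, -0.577, 0.248] pointing down, gripper open.
Joint ranges: [-2.63, 2.63], [-0.92, 2.1], [0.06, 2.66], [-1.3, 4.44], [0, 2.69], [-3.02, 3.02]. Speed limits (rad/s): [2.22, 2.22, 2.79, 3.14, 3.14, 3.14].

### API

Orientations are given as a unit quaternion [x, y, z, w].
In Python, from workcell import bot, hand, kinematics, get_obs, vision, hand_in gives the robot as it stands. The module is installed in compiled form; this text tells all that it offers. Calls block until the motion is done:
- bot.reach(position, orientation): joint-space move of the TCP to a pose.
- bot.servo_line(position, ori=None, velocity=0.15): straight line of the TCP; ori=None keeps the orientation; velocity is the mean speed in m/s.
- bot.goto_joints(angles): joint-space move.
- hand.move_gripper(opening, strength=None): finger opening in m; strength is the grip in N (None keeps the last); returns when the fingers have stopped.
- bot.dwell(seconds).
- kinematics.solve_ik(position, orientation): joint angles nearest the present ones, or None.
- get_obs(): the state.
- vision.read_camera(name): name is "scene" or "side" or "wrist"; returns a dict with "frame" (400x640x3 uint8, red, green, blue), "intrinsics" (3x3 intrinsics, pixels), "view" (4x4, takes a point from world to camera coordinates). Camera axes: x right, y down, z forward; pixel columns grow to the right and rows downward; lengths in m; the calibration is good to about 2 mm. The wrist camera is an equidistant fisheye: a pixel r from the principal point sees the ray r / f radians off the axis. A picture is of the moment at which its call begins. There is no depth.
A pose or a line that the arm cannot do raises bot.IKError and nothing moves.
- hand_in(): hands the job in, once; it reports no verdict.
The state is a dict: "time_s": time; "joint_pos": joint angles; "joint_vel": joint speeds; "joint_efforts": joint torques, N m; "position": TCP position; "orientation": TCP orientation; "wrist_force": force on the tool from outside, world axes, zero at the start; "ft_torque": the same for the moment, N m; "gripper_width": finger opening in m.
Only numpy, scipy, OpenCV 4.12 (cv2) and the standard library are available. Lean on these libraries where they do the work, as an engineer would, in place of code of your own. Each camera call takes 0.05 s, during which the arm holds its last target.

## Working session

There is one attempt and no reset: what is moved stays moved. The work goes in short steps, each a Python script; the robot and the scene stay as the last script left them, time stands still between calls to the robot, and variables do not carry over. Pictures are saved under pics/ and viewed, and the job is handed in when it is done.

```bash
mkdir -p pics; ls; cat > h.py <<'E'
import numpy as np, cv2
from workcell import bot, hand, kinematics, get_obs, vision, hand_in
def snap(n,f):
    d=vision.read_camera(n); cv2.imwrite('pics/'+f+'.png',d['frame'][:,:,::-1]); np.savez('pics/'+f+'.npz',**d); return d
def load(f):
    z=np.load('pics/'+f+'.npz'); return {k:z[k] for k in z}
def ray(d,u,v,fish=False):
    K=d['intrinsics'];V=d['view'];x=(u-K[0,2])/K[0,0];y=(v-K[1,2])/K[1,1]
    if fish:
        r=np.hypot(x,y); c=np.array([np.sin(r)*x/(r+1e-12),np.sin(r)*y/(r+1e-12),np.cos(r)])
    else: c=np.array([x,y,1.])
    R=V[:3,:3]; o=-R.T@V[:3,3]; w=R.T@c; return o,w/np.linalg.norm(w)
def onz(d,u,v,z,fish=False):
    o,w=ray(d,u,v,fish); return o+w*(z-o[2])/w[2]
def proj(d,p,fish=False):
    c=d['view'][:3,:3]@np.array(p)+d['view'][:3,3]; K=d['intrinsics']
    if fish:
        t=np.arctan2(np.hypot(c[0],c[1]),c[2]); h=np.hypot(c[0],c[1])+1e-12; return np.array([K[0,2]+K[0,0]*t*c[0]/h,K[1,2]+K[1,1]*t*c[1]/h])
    return np.array([K[0,2]+K[0,0]*c[0]/c[2],K[1,2]+K[1,1]*c[1]/c[2]])
E
python3 - <<'E'
from h import *
for n in ['scene','side','wrist']:
    d=snap(n,n+'0'); V=d['view']; print(n,d['intrinsics'].tolist(),(-V[:3,:3].T@V[:3,3]).round(3),V[2,:3].round(3))
o=get_obs(); print(o); print(bot.tcp_to_tips)
E
```

```text
pics
scene [[409.73697196428697, 0.0, 317.75296839611156], [0.0, 409.73697196428697, 198.76820311525813], [0.0, 0.0, 1.0]] [ 0.852 -0.483  0.92 ] [-0.34   0.455 -0.823]
side [[366.97899071491275, 0.0, 320.5066917639321], [0.0, 366.97899071491275, 196.11636837594426], [0.0, 0.0, 1.0]] [0.445 0.773 0.77 ] [ 0.09  -0.777 -0.623]
wrist [[309.70691628693146, 0.0, 321.64998045305254], [0.0, 309.70691628693146, 198.16966152556964], [0.0, 0.0, 1.0]] [ 0.304 -0.55   0.372] [-0.254 -0.104 -0.962]
{'time_s': 0.15, 'joint_pos': array([-1.17737976e+00,  3.53526162e-01,  1.63393914e+00,  7.41748957e-06,
        1.15520330e+00, -2.41754233e-03]), 'joint_vel': array([-1.53625390e-03, -2.48836572e-03, -4.07597862e-04,  8.59866404e-05,
        3.11389961e-04,  5.89084297e-04]), 'joint_efforts': array([-8.43447724e-04, -6.05636358e+01, -3.42337883e+01, -5.26812642e-05,
        6.17077894e-03,  4.66670269e-05]), 'position': array([ 0.24084971, -0.57636599,  0.24772129]), 'orientation': array([-0.13910711,  0.69367657, -0.69292932,  0.13896402]), 'wrist_force': array([0.20502823, 0.59819366, 0.35389041]), 'ft_torque': array([-0.01351295,  0.01705671,  0.01269312]), 'gripper_width': 0.0856374117678345}
0.017
```

View pics/scene0.png

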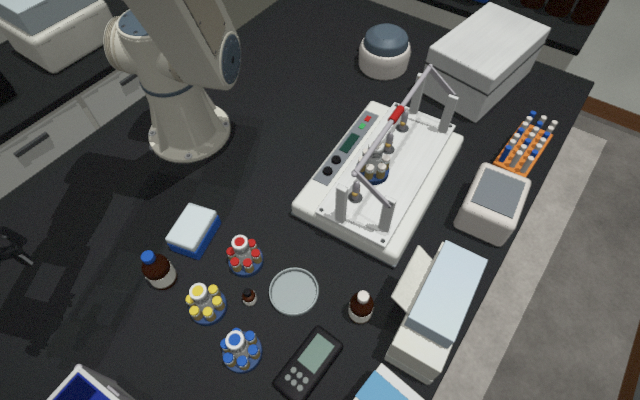

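View pics/side0.png

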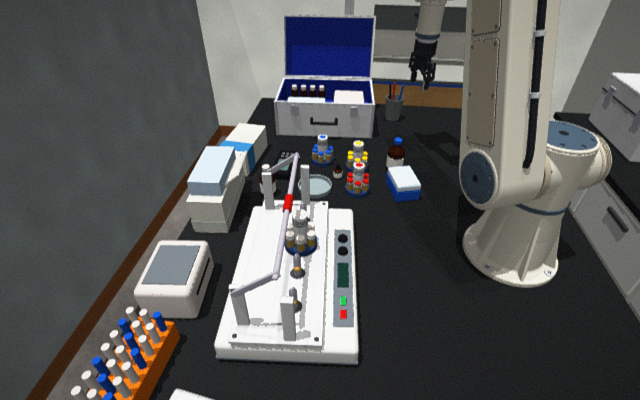

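View pics/wrist0.png

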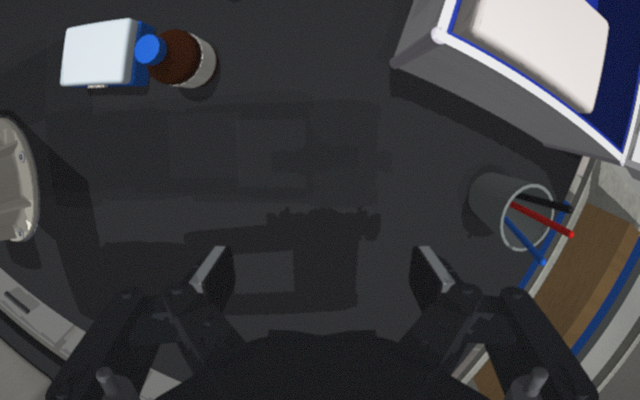

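All three holders (blue, red and yellow caps) are in the scene view at about (241,345), (243,252) and (205,299), and the tray is at (294,292). The shaker's red grip is at (396,115). I'll zoom in for accurate marks.

```bash
python3 - <<'E'
import cv2
a=cv2.imread('pics/scene0.png'); cv2.imwrite('pics/sc1.png',cv2.resize(a[50:270,280:480],None,fx=2.7,fy=2.7,interpolation=cv2.INTER_CUBIC))
cv2.imwrite('pics/sc2.png',cv2.resize(a[190:390,140:390],None,fx=3,fy=3,interpolation=cv2.INTER_CUBIC))
a=cv2.imread('pics/side0.png'); cv2.imwrite('pics/sd1.png',cv2.resize(a[130:370,200:440],None,fx=2.5,fy=2.5,interpolation=cv2.INTER_CUBIC))
E
```

```text
(no output)
```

View pics/sc1.png

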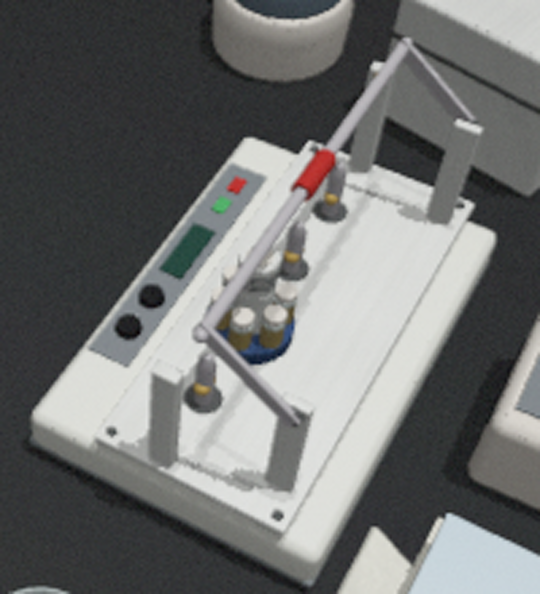

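View pics/sc2.png

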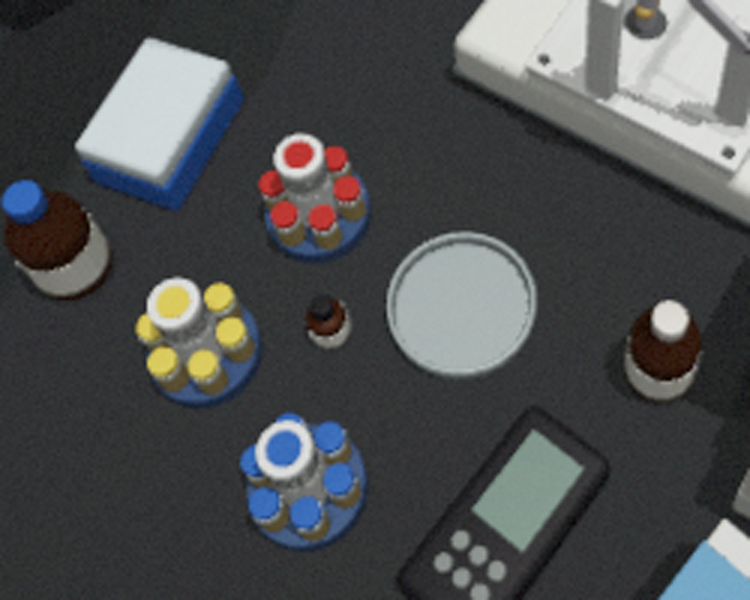

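View pics/sd1.png

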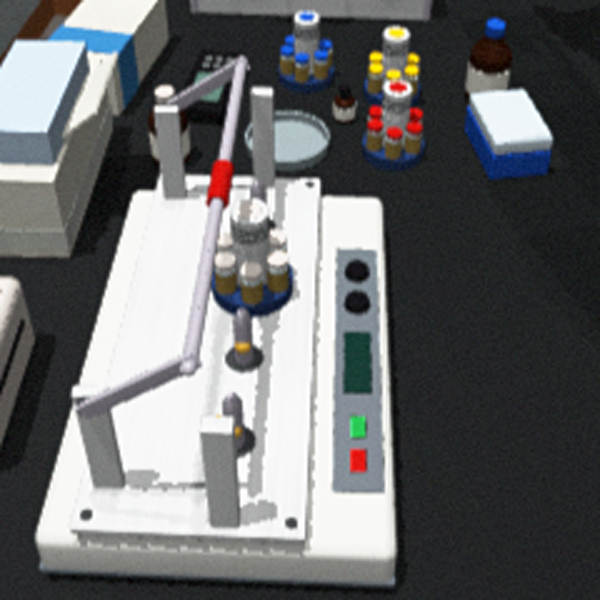

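The keeper stands partly open with its grip at roughly (396,115). Posts 1, 3 and 4 are free and post 2 carries the white caps. Next I'll turn the marks into points.

```bash
cat > m1.py <<'E'
from h import *
S=load('scene0');D=load('side0')
s1=lambda x,y:((x+.5)/2.7-.5+280,(y+.5)/2.7-.5+50)
s2=lambda x,y:((x+.5)/3-.5+140,(y+.5)/3-.5+190)
d1=lambda x,y:((x+.5)/2.5-.5+200,(y+.5)/2.5-.5+130)
def tri(a,b):
    o1,w1=ray(S,*a);o2,w2=ray(D,*b); A=np.stack([w1,-w2],1); t=np.linalg.lstsq(A,o2-o1,rcond=None)[0]
    p,q=o1+t[0]*w1,o2+t[1]*w2; return (p+q)/2,np.linalg.norm(p-q)
if __name__=='__main__':
    for n,p,q in [('br-',(168,374),(262,92)),('br+',(378,68),(219,424)),('hin-',(297,404),(167,108)),('hin+',(468,127),(95,397)),
      ('grip',(315,174),(219,182)),('end-',(203,330),(241,63)),('end+',(406,44),(190,362))]:
        r,e=tri(s1(*p),d1(*q)); print(n,r.round(4),round(e,4))
    for n,p,q in [('scr-,-',(112,431),(310,184)),('scr+-',(278,516),None),('scr++',(467,205),(86,514)),('scr-+',(315,147),(291,522)),('p1',(204,399),None),('p3',(293,268),(244,357)),('p4',(331,208),(240,440))]:
        print(n,onz(S,*s1(*p),.087)[:2].round(4), onz(D,*d1(*q),.087)[:2].round(4) if q else '')
    for n,p,z,q in [('red',(299,155),.105,(398,89)),('yel',(174,302),.105,(397,34)),('blu',(285,449),.105,(307,18)),('white',None,.19,(249,211)),('tray',(462,303),.01,(288,137)),('drop',(322,306),.055,(345,93))]:
        print(n,onz(S,*s2(*p),z)[:2].round(4) if p else '', onz(D,*d1(*q),z)[:2].round(4))
E
python3 m1.py
```

```text
br- [ 0.5845 -0.0408  0.2135] 0.0036
br+ [0.5482 0.3836 0.2143] 0.0004
hin- [ 0.681  -0.0046  0.2093] 0.0034
hin+ [0.6502 0.3656 0.2049] 0.0068
grip [0.588  0.1725 0.262 ] 0.0031
end- [ 0.6018 -0.0212  0.2613] 0.0024
end+ [0.5715 0.3696 0.2618] 0.0045
scr-,- [ 0.5329 -0.043 ] [ 0.5296 -0.0451]
scr+- [ 0.6985 -0.0316] 
scr++ [0.6708 0.3977] [0.6624 0.3923]
scr-+ [0.499  0.3836] [0.4972 0.3791]
p1 [0.5813 0.0342] 
p3 [0.5674 0.2189] [0.5629 0.2174]
p4 [0.5579 0.3132] [0.5509 0.3083]
red [ 0.439  -0.2297] [ 0.4355 -0.2301]
yel [ 0.446  -0.3679] [ 0.4422 -0.3704]
blu [ 0.5781 -0.3979] [ 0.5742 -0.3994]
white  [0.5701 0.1258]
tray [ 0.5827 -0.2243] [ 0.5808 -0.2348]
drop [ 0.5129 -0.2992] [ 0.5076 -0.2863]
```

```bash
cat >> h.py <<'E'
from scipy.spatial.transform import Rotation as Rn
def down(th):
    "tool down, jaws opening along world heading th; picks the half turn nearest current joints"
    best=None
    for k in (0,np.pi):
        z=np.array([np.cos(th+k),np.sin(th+k),0]);y=np.array([0,0,-1.]);R=np.stack([np.cross(y,z),y,z],1)
        yield Rn.from_matrix(R).as_quat()
def ornt(th,p):
    c=get_obs()['joint_pos'];B=[]
    for q in down(th):
        j=kinematics.solve_ik(p,q)
        if j is not None: B.append((abs(j[5])+.3*np.abs(np.array(j)-c).max(),q,j))
    if not B: raise RuntimeError('no ik')
    B.sort(key=lambda b:b[0]); return B[0][1],B[0][2]
YAW=0.085; C=np.array([.566,.171]); ex=np.array([np.cos(YAW),np.sin(YAW)]); ey=np.array([-ex[1],ex[0]])
def sh(x,y,z): return np.array([*(C+x*ex+y*ey),z])
def st(m=''):
    o=get_obs(); print(m,round(o['time_s'],1),o['position'].round(4),'F',o['wrist_force'].round(1),'w',round(o['gripper_width'],4),flush=True)
E
python3 - <<'E'
from h import *
p=sh(-.03,0.03,.42); q,j=ornt(YAW,p); print(j.round(2))
bot.reach(p,q); st()
d=snap('wrist','w1'); snap('scene','s1')
E
```

```text
[ 0.35  0.15  1.53 -0.    1.47  0.27]
 3.1 [0.5338 0.1977 0.4198] F [-0.1 -0.3 -1. ] w 0.0853
```

View pics/w1.png

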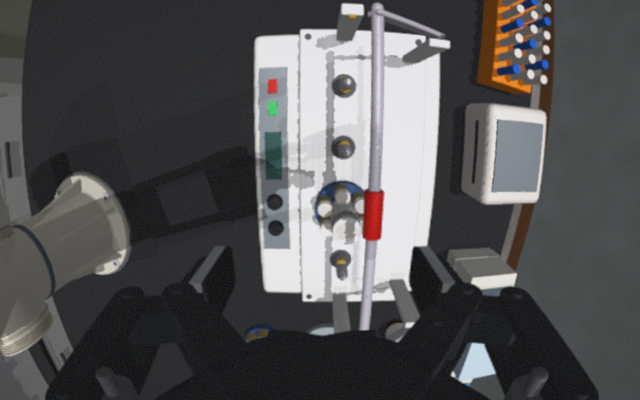

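The wrist view shows all four posts in a column near u≈342, at v≈86, 148, 215 and 262, and the red grip at (373,215). I'll check my shaker frame against it.

```bash
python3 - <<'E'
from h import *
d=load('w1'); f=d['frame'].copy()
for y in (-.138,-.046,.046,.138):
    for z in ((.19,) if y==-.046 else (.149,.087)):
        u=proj(d,sh(0,y,z),True); print(y,z,u.round(1)); cv2.circle(f,tuple(int(round(x)) for x in u),3,(0,255,0),1)
for p in [(-.0,.213,.215),(0,-.213,.215),(.1,.184,.209),(.1,-.184,.209)]:
    u=proj(d,sh(*p),True); print(p,u.round(1)); cv2.circle(f,tuple(int(round(x)) for x in u),3,(255,0,255),1)
cv2.imwrite('pics/w1a.png',cv2.resize(f[0:340,240:460],None,fx=2.3,fy=2.3,interpolation=cv2.INTER_CUBIC)[:,:,::-1][:600])
h=cv2.cvtColor(d['frame'],cv2.COLOR_RGB2HSV); m=((h[...,0]<8)|(h[...,0]>172))&(h[...,1]>150)&(h[...,2]>80)
m[:150]=0
n,l,s,c=cv2.connectedComponentsWithStats(m.astype(np.uint8)); i=1+s[1:,4].argmax(); print(s[i],c[i])
print(onz(d,*c[i],.262+.003,True))
E
```

```text
-0.138 0.149 [343.1 279.2]
-0.138 0.087 [340.8 260.1]
-0.046 0.19 [347.  232.2]
0.046 0.149 [345.9 153.4]
0.046 0.087 [342.8 147.9]
0.138 0.149 [346.4  81.9]
0.138 0.087 [343.1  85.9]
(-0.0, 0.213, 0.215) [350.8   9.4]
(0, -0.213, 0.215) [344.  346.6]
(0.1, 0.184, 0.209) [438.8  42.5]
(0.1, -0.184, 0.209) [414.6 325.3]
[364 190  19  50 805] [372.45714286 214.80496894]
[0.58348158 0.17499147 0.265     ]
```

View pics/w1a.png

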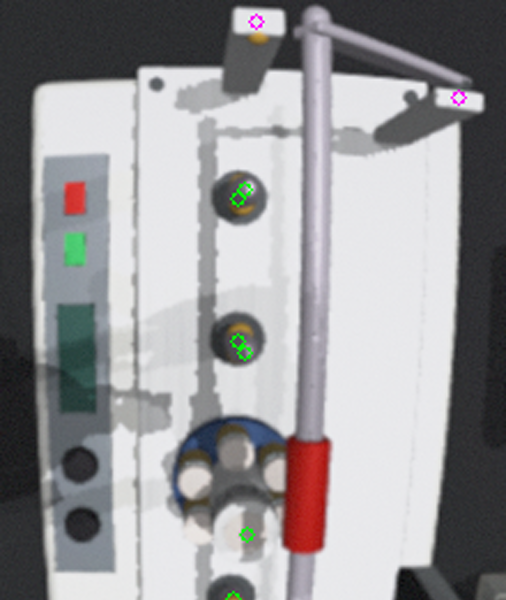

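```bash
python3 - <<'E'
from h import *
def bar(a,dz=-.002,dr=0): return sh(.1-(.1)*np.cos(a),0,.2+.1*np.sin(a)+dz)
q,_=ornt(YAW,bar(.64))
p=bar(.64); p[2]=.33
bot.reach(p,q); hand.move_gripper(.045); 
bot.servo_line(bar(.64),q); st('down'); hand.move_gripper(.028,20); st('cage')
for a in np.linspace(.75,1.74,8):
    bot.servo_line(bar(a),q,velocity=.12); st(f'{a:.2f}')
snap('side','d2'); snap('wrist','w2')
E
```

```text
down 4.8 [0.5861 0.1728 0.2583] F [0.1 0.2 0.4] w 0.0447
cage 5.1 [0.5861 0.1728 0.2585] F [-0.1  0.3  0.5] w 0.0279
0.75 5.4 [0.5925 0.1732 0.2669] F [-2.8 -0.3  1.8] w 0.028
0.89 5.7 [0.601  0.174  0.2766] F [-11.8  -2.9   9.9] w 0.0282
1.03 5.9 [0.613  0.1752 0.2851] F [-10.9  -1.2   7.9] w 0.0279
1.17 6.2 [0.6276 0.1764 0.291 ] F [-0.6  0.  -1.1] w 0.0281
1.32 6.5 [0.641  0.1774 0.2947] F [-0.2  0.6  0.4] w 0.0279
1.46 6.7 [0.6544 0.1785 0.2969] F [-0.1 -0.1  0.4] w 0.0278
1.60 7.0 [0.6683 0.1797 0.2976] F [ 0.  -0.3 -0.3] w 0.0279
1.74 7.3 [0.6822 0.1809 0.2962] F [-0.3 -0.3 -0.1] w 0.0281
```

View pics/d2.png

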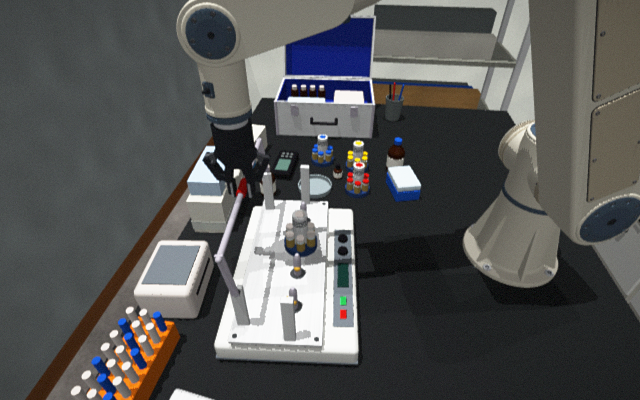

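View pics/w2.png

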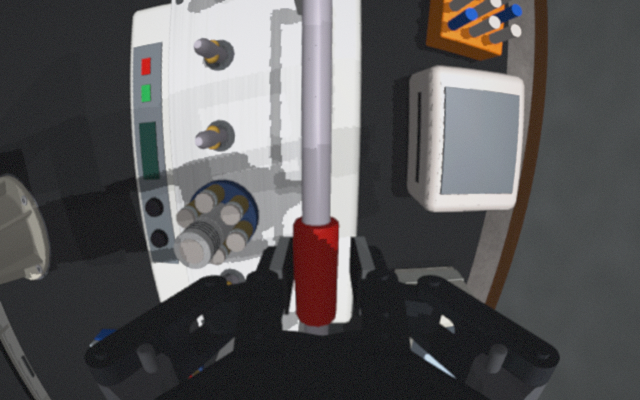

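The bar is caged between the fingers at (316,270) and leans well back, so the keeper is open. Next I'll pull the finished holder.

```bash
python3 - <<'E'
from h import *
o=get_obs(); q=o['orientation']
hand.move_gripper(.05); p=o['position'].copy(); p[2]=.38; bot.servo_line(p,velocity=.25)
h=sh(0,-.046,.38); q,_=ornt(YAW,h)
bot.reach(h,q); hand.move_gripper(.085); bot.servo_line(sh(0,-.046,.170),q,velocity=.15); st('at')
hand.move_gripper(.0,90); st('grip')
bot.servo_line(sh(0,-.046,.20),q,velocity=.05); st('up1')
bot.servo_line(sh(0,-.046,.40),q,velocity=.2); st('up2')
t=np.array([.54,-.14,.36]); q,_=ornt(0.,t); bot.reach(t,q); st('tray')
snap('wrist','w3'); snap('side','d3')
E
```

```text
at 10.7 [0.5705 0.1253 0.1708] F [0.8 0.1 0.4] w 0.0851
grip 11.3 [0.5703 0.1252 0.1705] F [0.9 0.1 5. ] w 0.0355
up1 12.0 [0.5694 0.1251 0.1998] F [-0.4 -0.9 -1.9] w 0.035
up2 13.2 [0.5693 0.125  0.3985] F [-0.2 -1.2 -3.3] w 0.0355
tray 14.2 [ 0.5403 -0.1392  0.36  ] F [ 0.2  0.4 -3.2] w 0.035
```

View pics/w3.png

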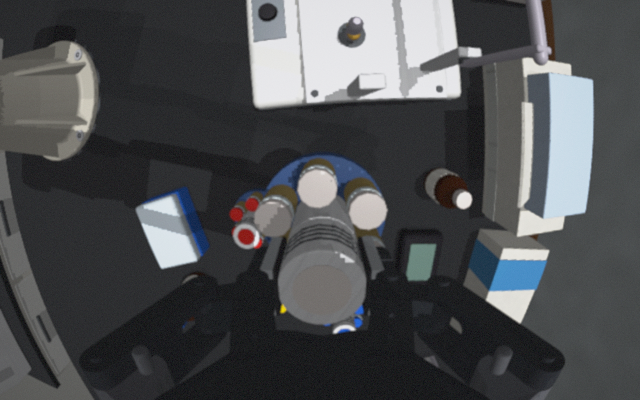

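View pics/d3.png

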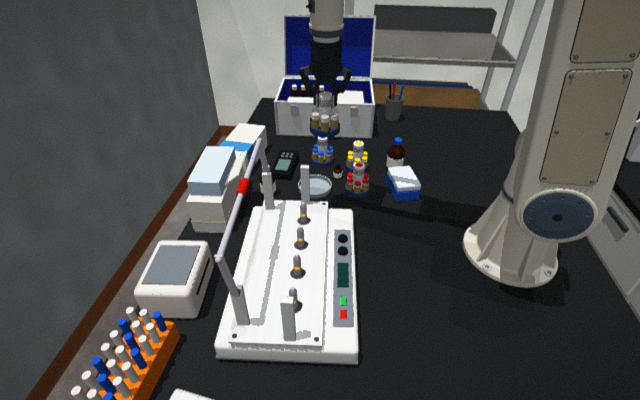

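The white-capped holder is in the jaws and all four posts are bare. I'll refine the tray centre by casting its rim contour onto the plane.

```bash
python3 - <<'E'
from h import *
for nm,u,v in (('scene0',294,292),('side0',315,186)):
    d=load(nm); g=cv2.GaussianBlur(d['frame'],(3,3),0)
    L=g.max(2); m=np.zeros(L.shape,np.uint8); m[(L>85)]=1
    n,l,s,c=cv2.connectedComponentsWithStats(m); i=l[v,u]; print(nm,i,s[i])
    cs,_=cv2.findContours((l==i).astype(np.uint8),cv2.RETR_EXTERNAL,cv2.CHAIN_APPROX_NONE)
    k=cv2.convexHull(max(cs,key=len))[:,0]
    # dense contour
    k=max(cs,key=len)[:,0]
    P=np.array([onz(d,*x,.018)[:2] for x in k]); A=np.c_[2*P,np.ones(len(P))]; x=np.linalg.lstsq(A,(P**2).sum(1),rcond=None)[0]
    r=np.sqrt(x[2]+x[:2]@x[:2]); print(x[:2].round(4),'r',r.round(4), (np.hypot(*(P-x[:2]).T)-r).std().round(4))
E
```

```text
scene0 29 [ 268  267   51   49 1953]
[ 0.5837 -0.2256] r 0.0583 0.0008
side0 16 [  214   152   145   212 20575]
[0.623  0.0515] r 0.3001 0.0857
```

```bash
cat >> h.py <<'E'
def lower(q,xy,z0,z1,fmax,step=.002,v=.04):
    z=z0; f0=get_obs()['wrist_force'][2]
    while z>z1:
        z-=step; bot.servo_line(np.array([*xy,z]),q,velocity=v); f=get_obs()['wrist_force'][2]-f0
        if f>fmax: break
    return z,f
E
python3 - <<'E'
from h import *
from m1 import s2,S
print('amber1',onz(S,*s2(669,320),.11),'amber2',onz(S,*s2(23,200),.125))
T=np.array([.582,-.226]); q,_=ornt(0.,[*T,.2])
bot.reach([*T,.25],q); bot.servo_line([*T,.105],q,velocity=.15); st('near')
print(lower(q,T,.105,.084,4)); st('touch')
hand.move_gripper(.06); st('rel')
bot.servo_line([*T,.30],q,velocity=.2)
p=np.array([.42,-.18,.36]); q,_=ornt(0.,p); bot.reach(p,q)
snap('scene','s4'); snap('wrist','w4'); st()
E
```

```text
amber1 [ 0.73567492 -0.17992205  0.11      ] amber2 [ 0.31132508 -0.37889146  0.125     ]
near 16.1 [ 0.5828 -0.2262  0.1062] F [ 0.4  0.7 -4.4] w 0.0352
(0.08899999999999998, np.float64(7.864325473641379))
touch 18.1 [ 0.5824 -0.2262  0.0896] F [0.3 0.8 3.4] w 0.0353
rel 18.4 [ 0.5821 -0.226   0.089 ] F [-0.2 -0.5  0.4] w 0.0599
 20.5 [ 0.4211 -0.1804  0.3593] F [ 0.2  0.6 -0.1] w 0.0602
```

View pics/s4.png

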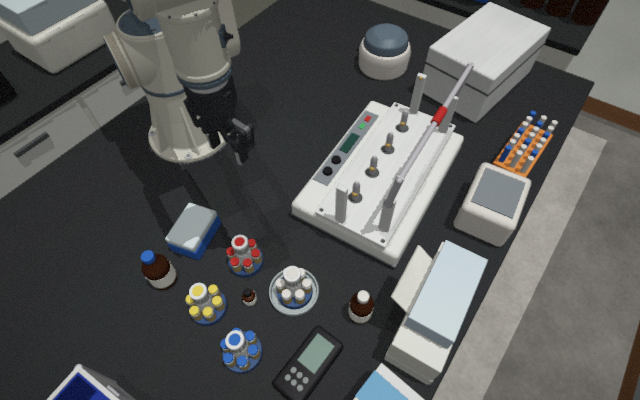

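View pics/w4.png

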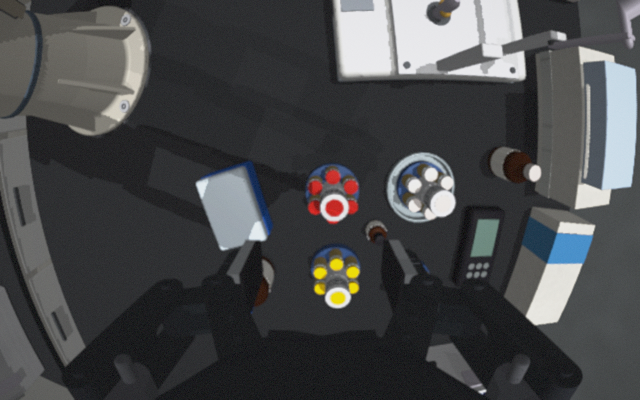

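The white-capped holder stands in the tray, and nothing has moved on the bench. Now I'll pick the red holder, finding it by its sleeve-top colour patch.

```bash
cat >> h.py <<'E'
HUE={'red':lambda H:(H<8)|(H>172),'yellow':lambda H:(H>20)&(H<34),'blue':lambda H:(H>103)&(H<118)}
def find(d,col,fish,near=None,z=.105):
    "sleeve-top colour patch: largest colour blob with bright ring round it -> xy at z"
    h=cv2.cvtColor(d['frame'],cv2.COLOR_RGB2HSV).astype(int); m=(HUE[col](h[...,0])&(h[...,1]>130)&(h[...,2]>110)).astype(np.uint8)
    white=((h[...,1]<60)&(h[...,2]>150))
    n,l,s,c=cv2.connectedComponentsWithStats(m); out=[]
    for i in range(1,n):
        if s[i,4]<15 or s[i,4]>1500: continue
        b=(l==i).astype(np.uint8); ring=(cv2.dilate(b,np.ones((7,7)))>0)&(cv2.dilate(b,np.ones((3,3)))==0)
        f=white[ring].mean(); P=onz(d,*c[i],z,fish)
        if near is not None and np.hypot(*(P[:2]-near))>.12: continue
        out.append((f,s[i,4],c[i].round(1),P[:2].round(4)))
    out.sort(key=lambda t:-t[0]); return out[:2]
E
python3 - <<'E'
from h import *
d=load('w4');s=load('s4')
for c,n in (('red',(.437,-.23)),('yellow',(.444,-.37)),('blue',(.576,-.399))):
    print(c,'W',find(d,c,True,n)); print('   S',find(s,c,False,n))
E
```

```text
red W [(np.float64(1.0), np.int32(214), array([334. , 207.6]), array([ 0.4356, -0.2315])), (np.float64(0.3409090909090909), np.int32(22), array([331.8, 222.2]), array([ 0.4329, -0.2515]))]
   S [(np.float64(0.81), np.int32(59), array([239. , 241.3]), array([ 0.4382, -0.2301])), (np.float64(0.16666666666666666), np.int32(48), array([251.5, 242.4]), array([ 0.4633, -0.2158]))]
yellow W [(np.float64(1.0), np.int32(140), array([337.6, 297.6]), array([ 0.4428, -0.3697])), (np.float64(0.1774193548387097), np.int32(103), array([353.2, 287.2]), array([ 0.4649, -0.3518]))]
   S [(np.float64(0.9285714285714286), np.int32(74), array([197.3, 290.4]), array([ 0.4455, -0.3686])), (np.float64(0.25), np.int32(43), array([188.3, 299.2]), array([ 0.4442, -0.3931]))]
blue W []
   S [(np.float64(0.9583333333333334), np.int32(99), array([234.1, 339.1]), array([ 0.5768, -0.3982])), (np.float64(0.27884615384615385), np.int32(45), array([222.8, 343.6]), array([ 0.5647, -0.4174]))]
```

```bash
cat >> h.py <<'E'
def pick(col,guess,tag):
    g=np.array(guess); p=np.array([g[0]-.015,g[1]+.05,.33]); q,_=ornt(0.,p); bot.reach(p,q); hand.move_gripper(.085)
    d=snap('wrist','wp_'+tag); s=snap('scene','sp_'+tag); f=find(d,col,True,g); fs=find(s,col,False,g); print('W',f[:1],'S',fs[:1])
    assert f and f[0][0]>.8
    xy=f[0][3]
    if fs and fs[0][0]>.7:
        assert np.hypot(*(xy-fs[0][3]))<.01; xy=.7*xy+.3*(fs[0][3])
    assert np.hypot(*(xy-g))<.08
    bot.reach([*xy,.25],q); bot.servo_line([*xy,.0855],q,velocity=.15); st('at')
    hand.move_gripper(0.,100); st('grip')
    bot.servo_line([*xy,.30],q,velocity=.2); st('lifted')
    return xy
def approach(y,tag):
    h=sh(0,y,.40); q,_=ornt(YAW,h); bot.reach(h,q); bot.servo_line(sh(0,y,.245),q,velocity=.15); st('above')
    snap('side','da_'+tag); snap('scene','sa_'+tag); return q
def insert(y,q):
    z=.245; 
    while z>.1665:
        z-=.004; bot.servo_line(sh(0,y,z),q,velocity=.05); o=get_obs(); F=o['wrist_force']; print(f"{z:.3f}/{o['position'][2]:.4f}",F.round(1),flush=True)
        if np.hypot(F[0],F[1])>15 or F[2]>45: print('STOP'); return False
        if o['position'][2]<.1705 : break
    return True
E
python3 - <<'E'
from h import *
print(pick('red',(.4358,-.231),'red')); q=approach(.138,'red'); np.save('q.npy',q)
E
```

```text
W [(np.float64(0.9186046511627907), np.int32(249), array([334.7, 214.1]), array([ 0.4356, -0.2314]))] S [(np.float64(0.6730769230769231), np.int32(61), array([239. , 241.1]), array([ 0.438 , -0.2298]))]
at 22.9 [ 0.4362 -0.2316  0.0864] F [ 0.2  0.2 -0.1] w 0.0852
grip 23.4 [ 0.4361 -0.2316  0.0861] F [0.7 0.4 5.8] w 0.0349
lifted 24.7 [ 0.4349 -0.231   0.2988] F [-0.5 -0.  -2.9] w 0.0351
[ 0.4356 -0.2314]
above 27.9 [0.5549 0.3088 0.246 ] F [ 0.4 -0.3 -2.9] w 0.0352
```

View pics/da_red.png

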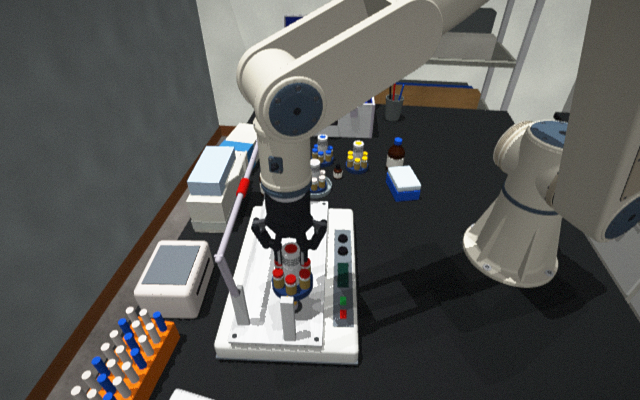

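View pics/sa_red.png

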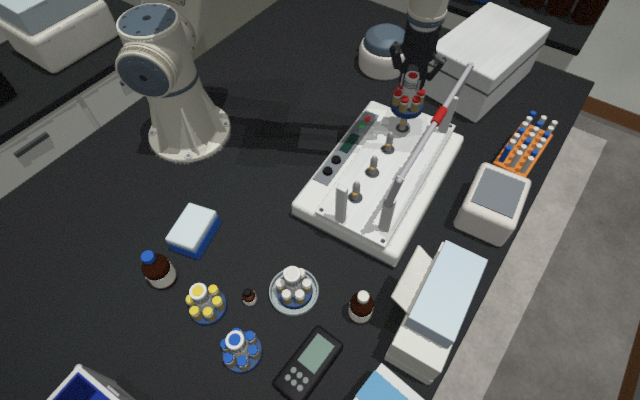

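The red holder hangs over post 4 (side view (292,285), scene view (407,100)) and the alignment looks right. I'll insert it.

```bash
python3 - <<'E'
from h import *
q=np.load('q.npy'); print(insert(.138,q)); st('end')
E
```

```text
0.241/0.2409 [ 0.3  0.9 -2.1]
0.237/0.2366 [-0.7 -0.3 -2.8]
0.233/0.2326 [-0.5 -0.1 -2.5]
0.229/0.2286 [-0.3  1.3 -3.1]
0.225/0.2247 [-0.2  0.1 -2.9]
0.221/0.2208 [ 0.8  0.9 -4.6]
0.217/0.2168 [ 1.9  1.5 -4.9]
0.213/0.2127 [ 3.   2.1 -5.9]
0.209/0.2087 [ 3.6  2.3 -5.8]
0.205/0.2047 [ 4.2  2.6 -7. ]
0.201/0.2007 [ 4.6  4.3 -6.3]
0.197/0.1980 [2.7 1.8 4.7]
0.193/0.1931 [ 5.5  1.6 -1.5]
0.189/0.1886 [ 7.2  2.5 -3.7]
0.185/0.1843 [ 5.8  3.2 -3.9]
0.181/0.1798 [ 8.1  3.  -6.6]
0.177/0.1747 [  8.7   5.3 -17.1]
0.173/0.1715 [ 6.5  4.3 -8.7]
0.169/0.1710 [-0.3  2.5 17.7]
0.165/0.1708 [-7.  -2.4 47.8]
STOP
False
end 33.0 [0.5551 0.3094 0.1708] F [-7.  -2.4 47.8] w 0.0348
```

It snapped home at TCP z 0.171. I'll release it, check the seating, and take the yellow holder to post 3.

```bash
cat >> h.py <<'E'
def release(y,q):
    bot.servo_line(sh(0,y,.171),q,velocity=.05); hand.move_gripper(.06); st('rel'); bot.servo_line(sh(0,y,.40),q,velocity=.25)
def insert(y,q):
    z=.245
    while z>.166:
        z-=.004 if z>.18 else .002; bot.servo_line(sh(0,y,z),q,velocity=.05); o=get_obs(); F=o['wrist_force']
        if z<.205: print(f"{z:.3f}/{o['position'][2]:.4f}",F.round(1),flush=True)
        if np.hypot(F[0],F[1])>18 or F[2]>45: print('STOP'); return False
        if o['position'][2]<.1722 and F[2]>15: print('HOME'); return True
    return True
E
python3 - <<'E'
from h import *
q=np.load('q.npy'); release(.138,q)
print(pick('yellow',(.4435,-.3695),'yel')); q=approach(.046,'yel'); np.save('q.npy',q)
E
```

```text
rel 33.6 [0.5536 0.308  0.1701] F [-0.2 -0.7 -0.2] w 0.06
W [(np.float64(1.0), np.int32(256), array([334.6, 214.7]), array([ 0.4428, -0.37  ]))] S [(np.float64(0.8035714285714286), np.int32(76), array([197.4, 290.3]), array([ 0.4455, -0.3683]))]
at 39.2 [ 0.4442 -0.3699  0.0865] F [ 0.8 -0.5  0.2] w 0.085
grip 39.7 [ 0.4441 -0.3698  0.0862] F [1.  0.1 5.9] w 0.0353
lifted 40.9 [ 0.443  -0.369   0.2986] F [-0.7 -0.1 -3.2] w 0.035
[ 0.44361 -0.36949]
above 44.3 [0.5627 0.217  0.246 ] F [-0.8 -0.5 -2.5] w 0.0352
```

View pics/da_yel.png

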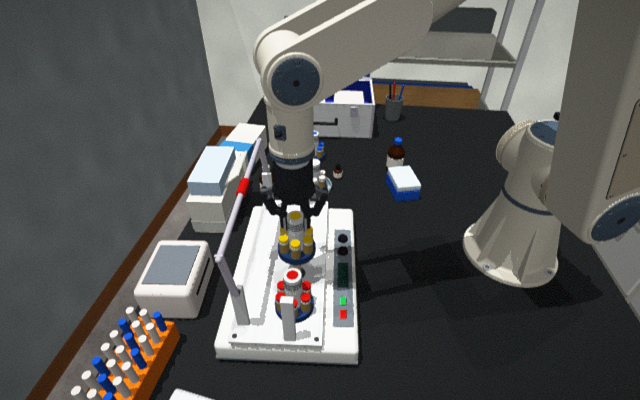

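View pics/sa_yel.png

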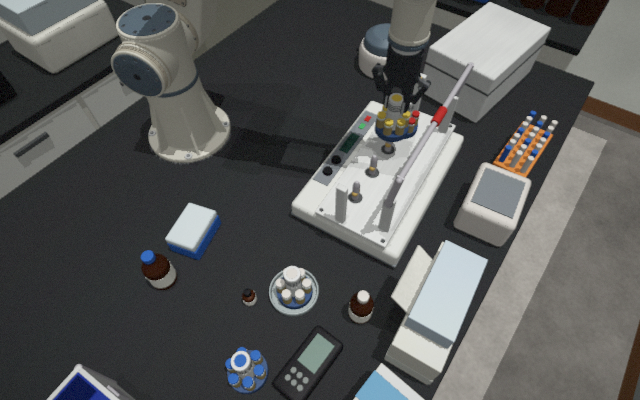

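The red holder is seated and yellow hangs over post 3. The blue holder was knocked from about (235,339) to (240,361) in the scene view, so I'll find it again after this insertion.

```bash
python3 - <<'E'
from h import *
q=np.load('q.npy'); ok=insert(.046,q); st('end')
if ok:
    release(.046,q); s=snap('scene','s6'); print(find(s,'blue',False,(.59,-.43)))
E
```

```text
0.205/0.2047 [ 4.7  3.5 -5.8]
0.201/0.2007 [ 3.8  4.2 -4.8]
0.197/0.1975 [3.  3.9 4.1]
0.193/0.1928 [ 4.5  4.1 -2.4]
0.189/0.1883 [ 5.2  4.4 -5.5]
0.185/0.1841 [ 5.3  5.2 -5.8]
0.181/0.1799 [ 5.9  5.2 -6.5]
0.177/0.1749 [  8.5   6.7 -14. ]
0.175/0.1733 [  5.8   7.1 -10.7]
0.173/0.1719 [ 4.6  5.2 -5.8]
0.171/0.1713 [2.4 6.3 5. ]
0.169/0.1710 [-1.2  6.  20.7]
HOME
end 49.6 [0.5625 0.2176 0.171 ] F [-1.2  6.  20.7] w 0.035
rel 50.2 [0.5615 0.2164 0.1703] F [ 0.9  0.5 -0.8] w 0.0599
[(np.float64(0.967741935483871), np.int32(107), array([239.9, 360.2]), array([ 0.6127, -0.4211])), (np.float64(0.30434782608695654), np.int32(30), array([241.1, 348.8]), array([ 0.6003, -0.404 ]))]
```

View pics/s6.png

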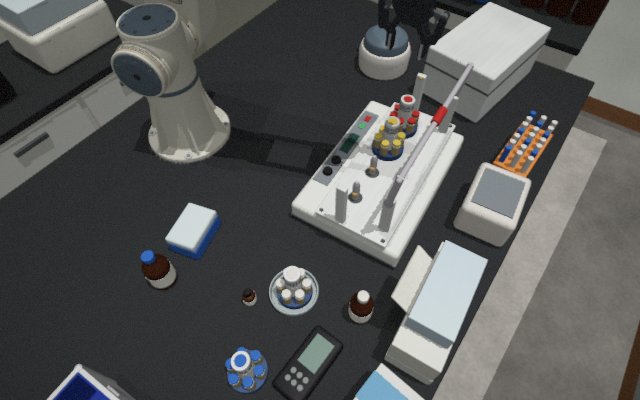

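Yellow is home. Blue stands upright at about (0.612, -0.421), so I'll pick it for post 1.

```bash
python3 - <<'E'
from h import *
print(pick('blue',(.610,-.422),'blu')); q=approach(-.138,'blu'); np.save('q.npy',q)
E
```

```text
W [(np.float64(1.0), np.int32(245), array([335.6, 214.9]), array([ 0.6105, -0.4227]))] S [(np.float64(0.9193548387096774), np.int32(108), array([239.9, 360.2]), array([ 0.6127, -0.4212]))]
at 55.7 [ 0.6118 -0.4227  0.0868] F [ 0.5 -0.6 -0.2] w 0.0857
grip 56.2 [ 0.6117 -0.4225  0.0862] F [0.8 1.  4.6] w 0.0348
lifted 57.4 [ 0.6105 -0.4218  0.2982] F [-0.1  0.4 -3.6] w 0.0348
[ 0.61116 -0.42225]
above 60.3 [0.5784 0.0335 0.2459] F [ 0.  -0.2 -3.2] w 0.0355
```

View pics/da_blu.png

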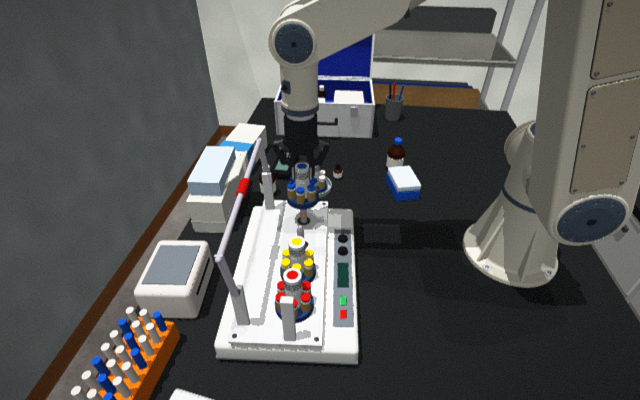

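View pics/sa_blu.png

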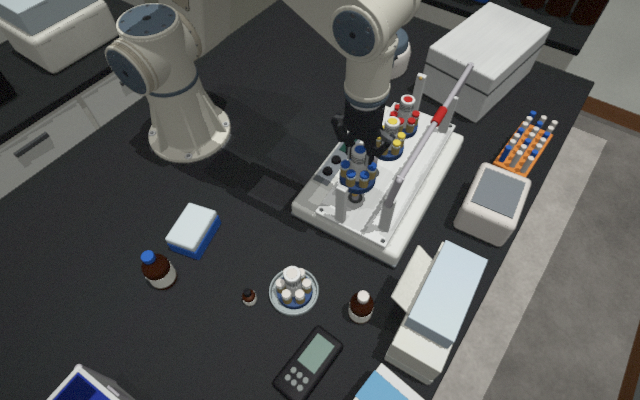

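Blue hangs centred over post 1 (scene view (358,178)), so I'll insert it and look again.

```bash
python3 - <<'E'
from h import *
q=np.load('q.npy'); ok=insert(-.138,q); st('end')
if ok:
    release(-.138,q)
    p=sh(-.03,-.03,.42); q,_=ornt(YAW,p); bot.reach(p,q); w=snap('wrist','w7'); s=snap('side','d7')
    for c,y in (('red',.138),('yellow',.046),('blue',-.138)):
        print(c,'W',find(w,c,True,z=.19)[:1],'D',find(s,c,False,sh(0,y,0)[:2],z=.19)[:1],sh(0,y,.19)[:2])
E
```

```text
0.205/0.2047 [-1.   1.  -3.8]
0.201/0.2009 [ 0.4  2.5 -2.3]
0.197/0.1975 [-0.9  2.6  3. ]
0.193/0.1924 [ 0.9  3.3 -6.1]
0.189/0.1883 [ 2.4  2.7 -8.1]
0.185/0.1845 [ 1.7  3.1 -6.1]
0.181/0.1805 [ 0.3  2.9 -6.5]
0.177/0.1755 [  3.7   2.9 -16.9]
0.175/0.1736 [  1.9   4.9 -12.5]
0.173/0.1724 [-0.6  3.4 -8.7]
0.171/0.1713 [-0.6  2.4 -2.4]
0.169/0.1710 [-5.5  2.7 14.3]
0.167/0.1710 [-12.3   3.2  33.7]
HOME
end 65.9 [0.5782 0.0337 0.171 ] F [-12.3   3.2  33.7] w 0.0354
rel 66.5 [0.5779 0.0333 0.1709] F [-0.6 -0.6 -0.2] w 0.0597
red W [(np.float64(1.0), np.int32(275), array([350. ,  28.7]), array([0.554 , 0.3088]))] D [(np.float64(0.8981481481481481), np.int32(74), array([292. , 274.5]), array([0.5547, 0.3077]))] [0.55428412 0.30850178]
yellow W [(np.float64(1.0), np.int32(294), array([349.6, 107.1]), array([0.5613, 0.217 ]))] D [(np.float64(0.8942307692307693), np.int32(58), array([296.2, 241.2]), array([0.5621, 0.2154]))] [0.56209471 0.21683393]
blue W [(np.float64(1.0), np.int32(201), array([346.2, 256.6]), array([0.5769, 0.0334]))] D [(np.float64(0.6704545454545454), np.int32(34), array([302.3, 189.8]), array([0.5779, 0.031 ]))] [0.57771588 0.03349822]
```

View pics/w7.png

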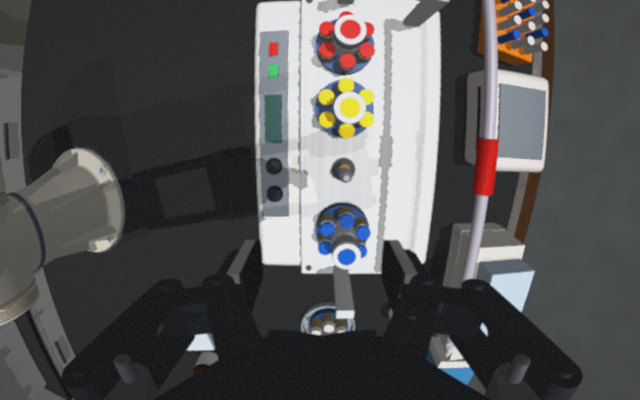

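View pics/d7.png

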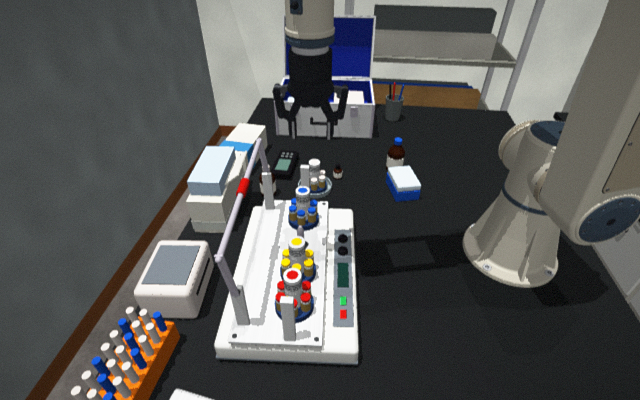

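All three sleeve tops are within about 1 mm (wrist view) to 3 mm (side view) of the post axes at z = 0.19, so they are home. Now for the keeper: its grip is at (485,166), and I'll measure the angle from that ray.

```bash
cat >> h.py <<'E'
def bar(a,dz=-.002): return sh(.1-.1*np.cos(a),0,.2+.1*np.sin(a)+dz)
def redgrip(d,fish,box):
    h=cv2.cvtColor(d['frame'],cv2.COLOR_RGB2HSV); m=((h[...,0]<8)|(h[...,0]>172))&(h[...,1]>150)&(h[...,2]>60)
    k=np.zeros_like(m); k[box[1]:box[3],box[0]:box[2]]=1; m&=k
    n,l,s,c=cv2.connectedComponentsWithStats(m.astype(np.uint8)); i=1+s[1:,4].argmax(); u=c[i]
    A=np.linspace(-.1,1.9,2001); e=[np.hypot(*(proj(d,bar(a,0),fish)-u)) for a in A]; j=int(np.argmin(e)); return u.round(1),s[i,4],A[j].round(3),round(e[j],2)
E
python3 - <<'E'
from h import *
print(redgrip(load('w7'),True,(460,120,520,210)), redgrip(load('d7'),False,(225,165,260,205)))
E
```

```text
(array([485.1, 166.7]), np.int32(1153), np.float64(1.69), np.float64(0.54)) (array([243. , 186.2]), np.int32(157), np.float64(1.691), np.float64(1.8))
```

```bash
python3 - <<'E'
from h import *
a0=1.69; p=bar(a0); p[2]=.38; q,_=ornt(YAW,p); hand.move_gripper(.05); bot.reach(p,q)
bot.servo_line(bar(a0),q); hand.move_gripper(.028,20); st('cage')
for a in np.linspace(1.55,.6,8):
    bot.servo_line(bar(a),q,velocity=.12); st(f'{a:.2f}')
w=snap('wrist','w8'); d=snap('side','d8')
E
```

```text
cage 70.2 [0.6777 0.1806 0.2979] F [ 0.1 -0.6 -0.4] w 0.0281
1.55 70.5 [0.6634 0.1793 0.2984] F [0.6 1.  0.4] w 0.0281
1.41 70.7 [0.65   0.1782 0.2968] F [-0.2  0.5 -0.9] w 0.028
1.28 71.0 [0.6369 0.177  0.2936] F [ 0.1 -0.   0.9] w 0.0281
1.14 71.2 [0.6243 0.176  0.2889] F [ 0.5 -0.6  0.3] w 0.0279
1.01 71.5 [0.6124 0.175  0.2825] F [ 0.5 -0.3 -0.1] w 0.028
0.87 71.8 [0.6013 0.174  0.2743] F [-0.8 -0.6 -0.3] w 0.028
0.74 72.0 [0.5916 0.1731 0.2649] F [0.1 0.1 0.7] w 0.0281
0.60 72.3 [0.5832 0.1724 0.2543] F [-0.6  0.5 -0.7] w 0.0281
```

View pics/d8.png

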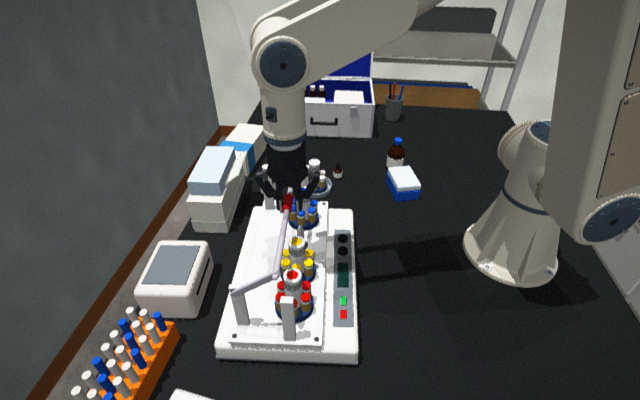

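View pics/w8.png

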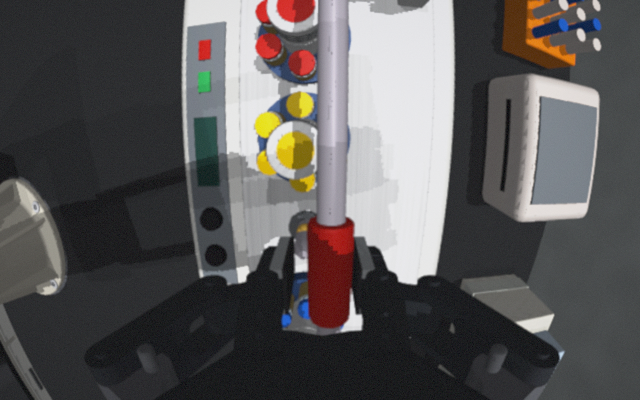

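The bar has come forward inside the cage, with the grip at (330,270) in the wrist view. I'll grip it and swing it down through the snap.

```bash
python3 - <<'E'
from h import *
q=get_obs()['orientation']
print(redgrip(load('w8'),True,(290,200,370,340)))
hand.move_gripper(0.,60); st('grip')
for a in [.5,.4,.32,.25,.2,.16,.12,.08,.04,.0,-.02]:
    bot.servo_line(bar(a),q,velocity=.06); st(f'{a:.2f}')
    if abs(get_obs()['wrist_force']).max()>40: print('STOP');break
w=snap('wrist','w9'); d=snap('side','d9')
E
```

```text
(array([329.6, 272.2]), np.int32(4282), np.float64(0.627), np.float64(2.54))
grip 72.7 [0.5856 0.1727 0.2544] F [11.3  0.7 -8.8] w 0.0182
0.50 73.0 [0.5807 0.1723 0.247 ] F [ 7.4 -0.3 -3. ] w 0.0184
0.40 73.3 [0.5765 0.1719 0.2377] F [ 9.4  1.  -4.3] w 0.0185
0.32 73.6 [0.5738 0.1718 0.2306] F [ 8.   0.3 -2.1] w 0.018
0.25 73.8 [0.5717 0.1716 0.2241] F [ 7.4 -0.1 -0.1] w 0.0183
0.20 74.1 [0.5705 0.1715 0.2191] F [ 7.  -0.3 -0.3] w 0.0182
0.16 74.3 [0.5696 0.1714 0.2149] F [ 6.8 -0.8 -1. ] w 0.0183
0.12 74.6 [0.569  0.1714 0.2112] F [ 5.6 -0.1  2.7] w 0.0182
0.08 74.8 [0.5684 0.1712 0.2077] F [ 3.9 -0.7  8.7] w 0.0179
0.04 75.1 [0.568  0.1712 0.2039] F [ 0.9 -2.  10.3] w 0.0178
0.00 75.3 [0.5676 0.1712 0.1986] F [ 5.2 -1.2  0. ] w 0.0184
-0.02 75.6 [0.5674 0.1712 0.196 ] F [ 7.9  0.2 -3.8] w 0.0183
```

View pics/d9.png

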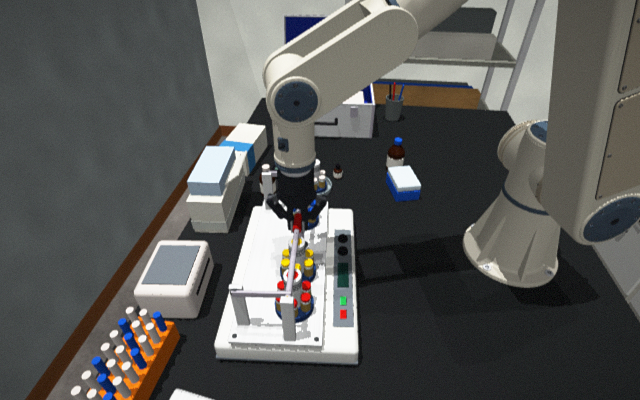

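The snap came at 10 N, then the force dropped. I'll push on until I feel the stop, then release and check.

```bash
python3 - <<'E'
from h import *
q=get_obs()['orientation']; xy=bar(0)[:2]
z=.196
while z>.186:
    z-=.001; bot.servo_line([*xy,z],q,velocity=.03); st(f'{z:.3f}')
    if get_obs()['wrist_force'][2]>18: break
bot.servo_line([*xy,get_obs()['position'][2]],q,velocity=.03)
hand.move_gripper(.05); st('rel'); bot.servo_line([*xy,.34],q,velocity=.2)
p=sh(-.06,0.03,.42); q,_=ornt(YAW,p); bot.reach(p,q); bot.dwell(.3)
w=snap('wrist','w10'); d=snap('side','d10'); snap('scene','s10'); st()
print(redgrip(w,True,(300,120,400,300)),redgrip(d,False,(280,190,320,250)))
E
```

```text
0.195 75.9 [0.5674 0.1713 0.1953] F [ 7.1  1.2 -0.6] w 0.018
0.194 76.2 [0.5674 0.1713 0.1946] F [6.3 0.2 1.5] w 0.0178
0.193 76.4 [0.5674 0.1713 0.1939] F [ 6.8 -0.4  4.5] w 0.0184
0.192 76.7 [0.5674 0.1713 0.193 ] F [4.1 0.2 5.5] w 0.0183
0.191 76.9 [0.5674 0.1713 0.1929] F [ 2.4 -0.9 14.1] w 0.0185
0.190 77.2 [0.5675 0.1713 0.1928] F [-1.5 -1.3 21.1] w 0.018
rel 77.8 [0.5653 0.1709 0.1921] F [ 0.3 -0.3 -0.3] w 0.0501
 79.7 [0.5038 0.1956 0.4194] F [-0.   0.6 -0.4] w 0.05
(array([374.4, 199.4]), np.int32(577), np.float64(0.002), np.float64(0.27)) (array([297.6, 222.1]), np.int32(134), np.float64(0.06), np.float64(0.05))
```

View pics/w10.png

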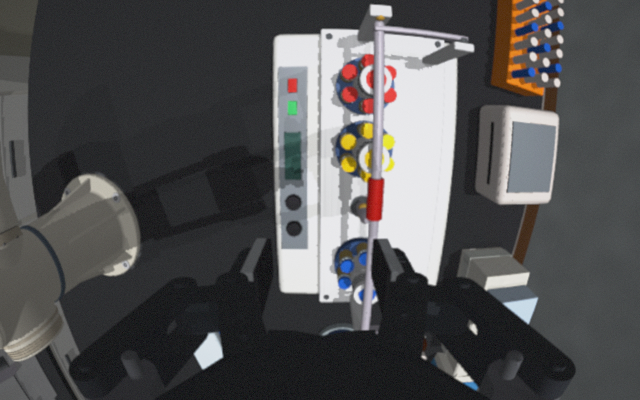

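View pics/s10.png

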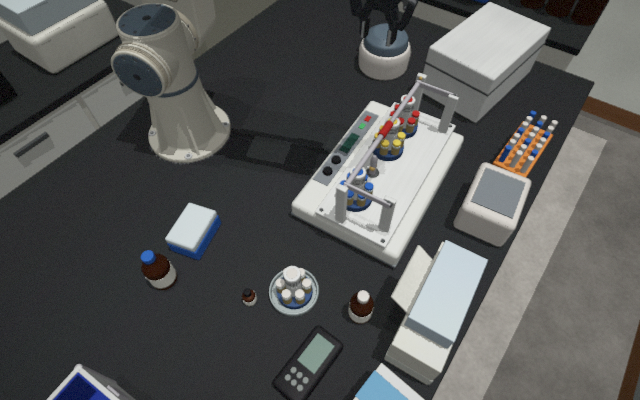

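View pics/d10.png

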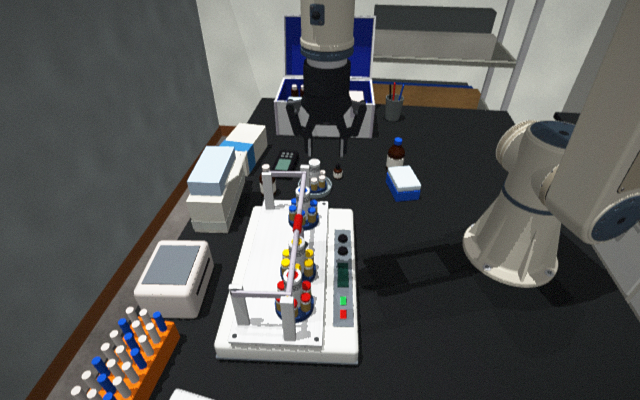

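The wrist view gives 0.00 rad and the side view 0.06. I'll settle it with the scene view and a triangulated height.

```bash
python3 - <<'E'
from h import *
import m1
s=load('s10');d=load('d10')
a=redgrip(s,False,(370,110,405,150)); b=redgrip(d,False,(280,190,320,250)); print(a,b)
print(m1.tri(a[0],b[0]), bar(0,0))
def tile(n,x,y,w,h,f): return cv2.resize(load(n)['frame'][y:y+h,x:x+w],None,fx=f,fy=f,interpolation=cv2.INTER_CUBIC)[:,:,::-1]
cv2.imwrite('pics/c10.png',np.hstack([tile('d10',210,160,150,200,2.6),tile('s10',310,60,150,200,2.6)]))
E
```

```text
(array([386. , 128.2]), np.int32(109), np.float64(0.067), np.float64(1.98)) (array([297.6, 222.1]), np.int32(134), np.float64(0.06), np.float64(0.05))
(array([0.56818336, 0.17221125, 0.20608501]), np.float64(0.0048483707297026935)) [0.566 0.171 0.2  ]
```

View pics/c10.png

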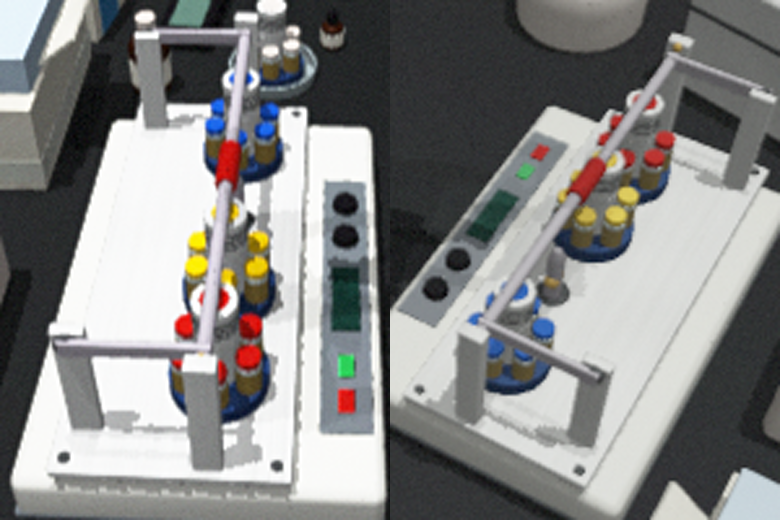

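Scene and side both suggest the grip may be about 6 mm high. I'll settle it by touch, pressing down on the grip with closed fingertips. Contact should come at TCP z ≈ 0.227 if the bar is shut, and a push would finish the snap if it isn't.

```bash
python3 - <<'E'
from h import *
hand.move_gripper(0.,60); p=sh(0,0,.27); q,_=ornt(YAW,p); bot.reach(p,q); bot.servo_line(sh(0,0,.242),q,velocity=.1); st('a')
z=.242
while z>.218:
    z-=.001; bot.servo_line(sh(0,0,z),q,velocity=.03); st(f'{z:.3f}')
    if get_obs()['wrist_force'][2]>25: break
bot.servo_line(sh(0,0,.3),q,velocity=.15)
p=sh(-.06,0.03,.42); q,_=ornt(YAW,p); bot.reach(p,q); bot.dwell(.3)
w=snap('wrist','w11'); d=snap('side','d11'); s=snap('scene','s11')
print(redgrip(w,True,(300,120,400,300)),redgrip(d,False,(280,190,320,250)),redgrip(s,False,(370,110,405,150)))
E
```

```text
a 81.3 [0.5661 0.1713 0.2428] F [-0.   0.1  0.6] w -0.0001
0.241 81.6 [0.5663 0.1711 0.2416] F [ 0.3 -0.6  0.8] w -0.0
0.240 81.8 [0.566 0.171 0.24 ] F [ 0.1 -0.4 -0.8] w -0.0001
0.239 82.1 [0.566  0.171  0.2389] F [-0.3  0.   0.3] w -0.0001
0.238 82.3 [0.566  0.171  0.2379] F [ 0.   0.6 -0.1] w 0.0003
0.237 82.6 [0.566  0.171  0.2369] F [-0.7 -0.3  0.4] w 0.0002
0.236 82.8 [0.566  0.171  0.2359] F [ 1.5  0.1 -0.8] w -0.0001
0.235 83.1 [0.5659 0.171  0.2349] F [ 0.7 -0.2  0.1] w -0.0002
0.234 83.3 [0.5659 0.171  0.2339] F [ 0.2  0.1 -0.6] w 0.0002
0.233 83.6 [0.566  0.171  0.2329] F [ 0.   0.2 -0.3] w -0.0001
0.232 83.8 [0.566  0.171  0.2319] F [ 0.2  1.  -0.4] w -0.0002
0.231 84.1 [0.566  0.171  0.2309] F [ 0.2 -0.3 -0.5] w 0.0004
0.230 84.3 [0.5659 0.171  0.2299] F [-0.1  0.9 -1. ] w 0.0001
0.229 84.6 [0.5659 0.171  0.2289] F [ 0.4 -0.3  0.3] w -0.0001
0.228 84.8 [0.566  0.171  0.2279] F [-0.5 -0.1  0.8] w -0.0003
0.227 85.1 [0.5661 0.171  0.227 ] F [-0.4  0.1  0.7] w 0.0001
0.226 85.3 [0.5662 0.1711 0.2269] F [-2.5 -0.3  6.9] w 0.0002
0.225 85.6 [0.5662 0.1711 0.2267] F [-4.5 -1.9 14.1] w 0.0002
0.224 85.8 [0.5663 0.1711 0.2266] F [-7.3 -3.3 21.9] w -0.0
0.223 86.1 [0.5663 0.1711 0.2264] F [-9.8 -3.  28.4] w 0.0002
(array([374.4, 199.2]), np.int32(569), np.float64(-0.008), np.float64(0.22)) (array([297.5, 222.4]), np.int32(134), np.float64(0.049), np.float64(0.06)) (array([385.9, 128.4]), np.int32(111), np.float64(0.06), np.float64(1.96))
```

Rigid contact came at TCP z = 0.227, exactly the height for a shut bar, and it held at 28 N. The side and scene offset is therefore mask bias. I'm handing in.

```bash
python3 - <<'E'
from h import *
st(); hand_in()
E
```

```text
87.8 [0.5038 0.1956 0.4195] F [-0.6  0.3  1.5] w 0.0002
the job is handed in; nothing more can be done
```

The changeover is done and handed in at about 88 s of the 210 s allowed.

- **Finished holder:** I swung the keeper open to about 1.69 rad, pulled the white-capped holder off post 2 and stood it in the round tray. The last pictures show it standing there.
- **Waiting holders:** All three were present and each clicked home: red on post 4, yellow on post 3 and blue on post 1. Blue was knocked aside partway through, so I found it again before picking it. All three sleeve tops measured within about 1 mm of the post axes in the wrist view and 3 mm in the side view, taking them at the seated height.
- **Keeper:** I swung it down last. It snapped at about 10 N and came to a firm stop.
- **Other items:** None of the bystanders had visibly moved in the last scene view.

One check disagreed. The wrist view put the shut keeper at 0.00 rad, but the side and scene views read 0.05–0.07 rad, about 6 mm high. Pressing on the grip with closed fingertips settled it: contact came at exactly the shut height and held to 28 N without moving. The two camera readings barely changed afterwards, so I put them down to bias in the colour mask.

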